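Roll the sample tube onto the red line and take a reading

ROBOT

A 7-joint arm with a two-finger parallel gripper is mounted at the origin on the work surface. World frame = base frame: x ahead of the robot, y to its left, z up, the work surface at z = 0. Lengths are in m, angles in rad, forces in N, time in s.
With the tool pointing down it reaches from about 0.4 to 0.85 m from the base axis. Payload 4.5 kg.
Tool frame: the origin (TCP) lies midway between the tips of the shut fingers; the grasp point (between the pads) lies 19 mm behind it; z points along the fingers, y is the direction in which the jaws open and shut (so a half turn about z gives the same grasp; the last joint's range is limited). The gripper opens to 88 mm and grips with 3 to 60 N. Pads are 18 mm wide; open, the fingers measure 123 mm over their backs; the gripper's body (75 mm by 187 mm) begins 45 mm behind the grasp point.
Start: joints at [1.265, 0.689, -0.195, 1.565, 0.157, 0.902, -0.215], TCP at [0.208, -0.589, 0.239] pointing down, gripper open.
Joint ranges: [-3.01, 3.01], [-0.46, 2.08], [-1.47, 1.51], [0.13, 2.56], [-1, 4.14], [0.04, 2.09], [-2.66, 2.66]. Speed limits (rad/s): [2.57, 2.57, 3.14, 3.14, 3.14, 3.14, 3.14].

INTERFACE

Orientations are given as a unit quaternion [x, y, z, w].
In Python, from plant import get_state, snapshot, finish_job, find_in gives the robot as it stands.
- The arm moves only by the shell command python3 -m creep 'ROWS' [OPENING] [FORCE]. ROWS is JSON, one flat list of numbers, 6 for each row, row after row: the shift along the tool's x, y, z in mm, then the turn, a rotation vector about the tool's x, y, z in degrees. In form: [tx, ty, tz, wx, wy, wz, tx, ty, tz, wx, wy, wz, ...]. A call has 1 to 5 rows; each row shifts and turns the pose as measured when the row begins, along the tool's axes as they then stand; what a row does not reach is not made up. A row lasts 1/12 s, in which the tool goes at most 41.7 mm and 7.16 degrees, less where a joint would pass 70% of its speed; a pose out of reach is approached as far as the arm can. A call is refused whole if a number of a shift passes 41.7 or a number of a turn 7.16, either way. A call with a gripper value outside its range is refused whole. OPENING is the finger opening in mm, from 0 to 88.1, set as the call begins (- or left out, the last holds). The fingers move at their own pace and stop on an object; FORCE is the grip in N (left out, the last holds). Time passes only in rows, so rows that do not move let the fingers close. It gives the time, the measured TCP pose, the force and the opening at its end, in the units of the state.
- get_state(): the state, without advancing time (a new reading comes with each control period).
- snapshot(name): name is "side" or "top" or "wrist"; returns a dict with "color" (384x512x3 uint8, red, green, blue), "intrinsics" (3x3 intrinsics, pixels), "extrinsics" (4x4, takes a point from world to camera coordinates). Camera axes: x right, y down, z forward; pixel columns grow to the right and rows downward; lengths in m; the calibration is good to about 2 mm. A picture is of the moment at which its call begins. There is no depth.
- finish_job(): hands the job in, once; it reports no verdict.
Trained networks look in the newest picture that a camera, given by its name, has taken for a name from the list of things; names that differ only in an ending like _2 or _b are one class to them, and where a whole thing is asked for, a point or a joint stands for the part that bears it (a point fixed in the world has none). Each returns a list of dicts, best first, with "score" (0 to 1); they miss things now and then, are a little off and sometimes report something else, mostly with a low value. They report only what shows in the picture. A call takes as long as a camera call. They do not tell look-alikes from the thing itself.
- find_in(thing, camera): "xy" ([column, row] in pixels, amid what is visible of it).
The state is a dict: "clock": time; "q": joint angles; "qd": joint speeds; "joint_torque": joint torques, N m; "tool_pos": TCP position; "eef_rot": TCP orientation; "contact_force": force on the tool from outside, world axes, zero at the start; "moment": the same for the moment, N m; "opening": opening from 0.0 (shut) to 1.0 (fully open).
Only numpy, scipy, OpenCV 4.12 (cv2) and the standard library are available. Lean on these libraries where they do the work, as an engineer would, in place of code of your own. Each camera call takes 0.05 s, during which the arm holds its last target.

TASK

Roll the lying orange-capped sample tube across the white tray by pushing its top sideways with the fingertips, until it rests along the red line, the line running under the middle of the tube from end to end. Then, with the tube let go and at rest there, press the green button on the black console fully down to take the reading, and let it go. Never pick the tube up, do not press the button any earlier, and leave the jar, the vial, the beaker and the brush where they are.

Things in the scene. Friction and masses are not known exactly. Their poses are not given: they have to be found in the camera images.
- tray: Fixed white flat tray, 240 mm (its x) by 220 mm (its y), with a flat top 12 mm above the table; along its two x ends (x = -124 and +124 mm) grey lips, 8 mm thick, stand 8 mm above that top; the y sides are open. Origin under its centre, at table height; x is the direction in which the tube rolls.
- red_line: The red line on the tray: a flat stripe 6 mm wide (its x) and 200 mm long (its y), flush with the tray (nothing to bump over). Origin at its centre on the tray's top; it runs along its own y, parallel to the tray's y. It lies about 50 to 65 mm from the tray's middle line, on the one side or the other.
- blue_line: The blue line, the same size, on the other side of the tray's middle: not the target.
- tube: Lying closed sample tube: cylinder 30 mm in diameter, 110 mm long, about 70 g, beige with white label and orange cap, no wider. Origin at its centre, on its axis, 15 mm above the tray's top (27 mm above the table; its upper side 42 mm); y is its axis and the frame turns as it rolls. A fingertip resting on its top and moving sideways carries it half as far as it goes; let go at slow speed it stops at once.
- tube_cap_end (a point): Centre of the tube's orange end face, on its axis, 55 mm from the tube's centre.
- tube_round_end (a point): Centre of the tube's other end face, on its axis, 55 mm from the tube's centre.
- read_button_top (a point): Centre of the top of the green push button, 36 mm in diameter, on a low grey housing on the black console (170 x 130 mm, 35 mm high). It is pressed straight down.
- read_button (a joint): Button travel in m: 0 released, 0.006 fully down. A spring returns it; fully down takes about 4 N.
- sample_jar: Loose amber jar with black cap, 44 mm across, 62 mm high, standing between tray and console; leave alone. Origin under its centre.
- vial: Loose small glass vial with blue cap, 26 mm across, 55 mm high, standing between tray and console; leave alone. Origin under its centre.
- beaker: Loose clear beaker, 84 mm across, 110 mm high; leave alone. Origin under its centre.
- brush: Loose brush lying on the table left of the tray; leave alone.
There are look-alikes about, which are no part of the job. Leave any pink or purple look-alike of the part that bears read_button_top alone.

How it is judged:
On the way, in this order (a step that is already met when the one before it is completed fails the run):
1. the tube has been turned by rolling about a quarter turn (angle between tube's own z axis and vertical above 1.4 rad), for 0.02 s.
2. the tube lies on the red line, at rest and let go (x of tube_cap_end in the frame of red_line between -0.007 and 0.007 m and y of tube_cap_end in the frame of red_line between -0.1 and 0.1 m and height (world z) of tube_cap_end between 0.023 and 0.031 m and x of tube_round_end in the frame of red_line between -0.007 and 0.007 m and y of tube_round_end in the frame of red_line between -0.1 and 0.1 m and height (world z) of tube_round_end between 0.023 and 0.031 m and linear speed of tube below 0.01 m/s and angular speed of tube below 0.7 rad/s and contact force between each of the arm, the fingers and tube below 0.05 N), for 0.3 s.
3. the green button is pressed down, with the tube on the red line (value of joint read_button above 0.0045 m and x of tube_cap_end in the frame of red_line between -0.007 and 0.007 m and y of tube_cap_end in the frame of red_line between -0.1 and 0.1 m and height (world z) of tube_cap_end between 0.023 and 0.031 m and x of tube_round_end in the frame of red_line between -0.007 and 0.007 m and y of tube_round_end in the frame of red_line between -0.1 and 0.1 m and height (world z) of tube_round_end between 0.023 and 0.031 m), for 0.05 s.
At the end, for the whole second after the job is handed in: The tube lies at rest on the tray with both its end centres within 7 mm of the red line's middle and within its length, let go; the button has come back up (under 1.5 mm); the jar, vial, beaker and brush are within 20 mm of where they stood (x of tube_cap_end in the frame of red_line between -0.007 and 0.007 m and y of tube_cap_end in the frame of red_line between -0.1 and 0.1 m and height (world z) of tube_cap_end between 0.023 and 0.031 m and x of tube_round_end in the frame of red_line between -0.007 and 0.007 m and y of tube_round_end in the frame of red_line between -0.1 and 0.1 m and height (world z) of tube_round_end between 0.023 and 0.031 m and linear speed of tube below 0.01 m/s and angular speed of tube below 0.7 rad/s and value of joint read_button below 0.0015 m and distance of each of sample_jar, vial, beaker, brush from where it was at the start of the episode below 0.02 m); the robot touches nothing.
It fails at once if the tube is lifted off the tray (an end more than 10 mm up) (height (world z) of any of tube_cap_end, tube_round_end above 0.037 m).
It fails at once if the tube falls off the tray (height (world z) of tube below 0.02 m).
It fails at once if the button is pressed before the tube lies on the red line (value of joint read_button above 0.003 m and not (x of tube_cap_end in the frame of red_line between -0.007 and 0.007 m and y of tube_cap_end in the frame of red_line between -0.1 and 0.1 m and height (world z) of tube_cap_end between 0.023 and 0.031 m and x of tube_round_end in the frame of red_line between -0.007 and 0.007 m and y of tube_round_end in the frame of red_line between -0.1 and 0.1 m and height (world z) of tube_round_end between 0.023 and 0.031 m)).
It fails at once if a bystander is moved more than 20 mm (distance of any of sample_jar, vial, beaker, brush from where it was at the start of the episode above 0.02 m).
It also fails if it takes over 58 s, if anything falls off the work surface, if the arm or the gripper's body presses on something with over 40 N, if the wrist force passes 120 N, or if a joint passes its speed limit or range.

## Working session

There is one attempt and no reset: what is moved stays moved. The work goes in short steps, Python scripts to look and compute and a shell command to move; the robot and the scene stay as the last step left them, time stands still between calls to the robot, and variables do not carry over. Pictures are saved under pics/ and viewed, and the job is handed in when it is done.

```bash
mkdir -p pics; ls; python3 - <<'E'
from plant import *
import cv2
s=get_state();print(s)
for n in("side","top","wrist"):
    d=snapshot(n);cv2.imwrite(f"pics/{n}0.png",d["color"][:,:,::-1]);print(n,d["intrinsics"].tolist(),d["extrinsics"].round(4).tolist())
    for t in("tube","tube_cap_end","tube_round_end","red_line","tray","read_button_top","sample_jar","vial","beaker"):
        print(t,[(f["xy"],round(f["score"],2)) for f in find_in(t,n)])
E
```

```text
pics
{'clock': 0.0, 'q': array([ 1.26481766,  0.68997262, -0.19449296,  1.56635244,  0.15728757,
        0.9024759 , -0.21510654]), 'qd': array([-0.00120126,  0.00141436, -0.00124198,  0.00130825,  0.00154979,
        0.00147962,  0.00023439]), 'joint_torque': array([-1.53562643e-03, -5.27559078e+01, -1.26707554e+00, -1.53434622e+01,
       -5.26380027e-02,  6.58950390e-03,  1.75427722e-04]), 'tool_pos': array([ 0.20803474, -0.58869181,  0.23791434]), 'eef_rot': array([ 9.85598429e-01,  1.69100291e-01, -2.19575063e-04, -8.82895314e-04]), 'contact_force': array([ 0.03184298,  0.49418178, -0.1245633 ]), 'moment': array([ 0.01375328, -0.04110415,  0.0427397 ]), 'opening': 0.9993558431459052}
side [[390.8651076145473, 0.0, 259.462178907555], [0.0, 390.8651076145473, 188.7703359857479], [0.0, 0.0, 1.0]] [[-0.6561, -0.7545, 0.0139, 0.3699], [-0.6003, 0.5107, -0.6155, 0.2923], [0.4573, -0.4122, -0.788, 0.8255], [0.0, 0.0, 0.0, 1.0]]
tube [([238.3, 180.0], 0.73)]
tube_cap_end [([239.7, 175.0], 0.81)]
tube_round_end [([238.3, 177.9], 0.56)]
red_line [([224.7, 169.4], 0.61)]
tray [([231.2, 187
[... 503 characters left out ...]
p_end [([251.9, 153.1], 0.73)]
tube_round_end [([249.9, 157.3], 0.79), ([344.0, 194.5], 0.75)]
red_line [([254.1, 132.1], 0.68)]
tray []
read_button_top [([396.3, 184.0], 0.68), ([195.9, 292.2], 0.51), ([416.9, 283.2], 0.49)]
sample_jar [([343.3, 195.5], 0.56)]
vial [([335.5, 142.8], 0.49)]
beaker [([96.7, 130.4], 0.62)]
wrist [[276.2487100994915, 0.0, 258.94389330597625], [0.0, 276.2487100994915, 193.94999609194147], [0.0, 0.0, 1.0]] [[0.333, -0.9429, 0.0003, -0.6253], [-0.9, -0.3178, 0.2982, -0.0398], [-0.2811, -0.0996, -0.9545, 0.3898], [0.0, 0.0, 0.0, 1.0]]
tube []
tube_cap_end []
tube_round_end []
red_line []
tray []
read_button_top [([18.9, 32.9], 0.89)]
sample_jar []
vial []
beaker []
```

View pics/top0.png

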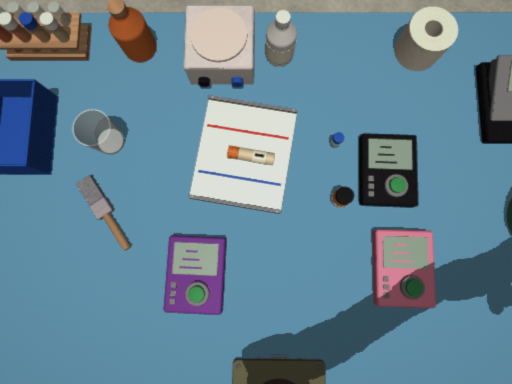

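View pics/side0.png

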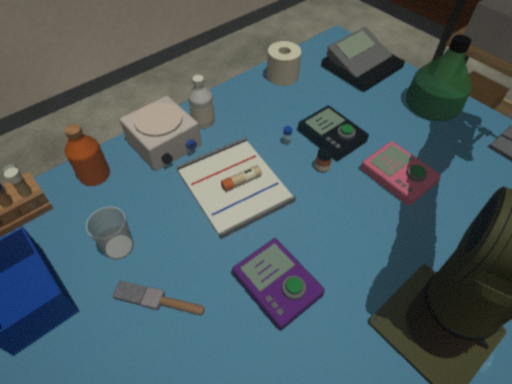

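The top view shows the red line at about (247,131), above (world +x of) the tube at (250,155), the blue line at (239,178), and the black console's green button at (398,185). Next I segment these to get positions.

```bash
cat > h.py <<'E'
from plant import *
import numpy as np, cv2
def ray(d,uv,z):
    K,E=d["intrinsics"],d["extrinsics"]
    R,t=E[:3,:3],E[:3,3]
    c=-R.T@t; v=R.T@np.linalg.inv(K)@np.array([uv[0],uv[1],1.])
    return c+v*(z-c[2])/v[2]
def proj(d,p):
    q=d["extrinsics"][:3,:3]@np.asarray(p)+d["extrinsics"][:3,3]; q=d["intrinsics"]@q; return q[:2]/q[2]
def save(d,name,box=None,s=1):
    im=d["color"][:,:,::-1]
    if box: im=im[box[1]:box[3],box[0]:box[2]]
    cv2.imwrite("pics/"+name,cv2.resize(im,None,fx=s,fy=s,interpolation=cv2.INTER_CUBIC))
def line(d,mask,z):
    v,u=np.nonzero(mask); P=np.array([ray(d,(a,b),z) for a,b in zip(u,v)])
    (x0,y0,w,h,a)=0,0,0,0,0
    m=P[:,:2].mean(0); U,S,V=np.linalg.svd(P[:,:2]-m); return m,V[0],len(u),(P[:,:2]-m)@V[0]
E
python3 - <<'E'
from h import *
for n,box in(("top",(180,90,310,220)),("side",(170,130,300,240))):
    d=snapshot(n); save(d,n+"_crop.png",box,5 if n=="top" else 6)
    hsv=cv2.cvtColor(d["color"],cv2.COLOR_RGB2HSV).astype(int)
    H,S,V=hsv[...,0],hsv[...,1],hsv[...,2]
    roi=np.zeros(H.shape,bool); roi[box[1]:box[3],box[0]:box[2]]=1
    # restrict to tray interior
    red=roi&((H<4)|(H>170))&(S>110); cap=roi&(H>=5)&(H<14)&(S>150)
    for nm,m,z in(("red",red,.012),("cap",cap,.027)):
        v,u=np.nonzero(m); print(n,nm,len(u),u.min(),u.max(),v.min(),v.max())
        c,a,_,pr=line(d,m,z); print(c.round(4),a.round(3),pr.min().round(3),pr.max().round(3))
    for c in [(398,185),(347,130)][:]: print("btn",c,ray(d,c,.05).round(4))
E
```

```text
top red 159 207 287 124 138
[0.6257 0.0732] [-0.163 -0.987] -0.1 0.097
top cap 104 228 238 146 157
[0.5709 0.1074] [-0.996  0.092] -0.014 0.013
btn (398, 185) [ 0.4894 -0.2695  0.05  ]
btn (347, 130) [ 0.6176 -0.1585  0.05  ]
side red 5 202 231 166 179
[0.6286 0.0857] [0.159 0.987] -0.034 0.056
side cap 74 222 232 179 188
[0.5719 0.1044] [-0.902  0.431] -0.014 0.014
btn (398, 185) [ 0.2707 -0.2128  0.05  ]
btn (347, 130) [ 0.4893 -0.2666  0.05  ]
```

```bash
python3 - <<'E'
from h import *
d=snapshot("top"); save(d,"top_con.png",(320,110,440,220),6)
E
```

```text
(no output)
```

View pics/top_crop.png

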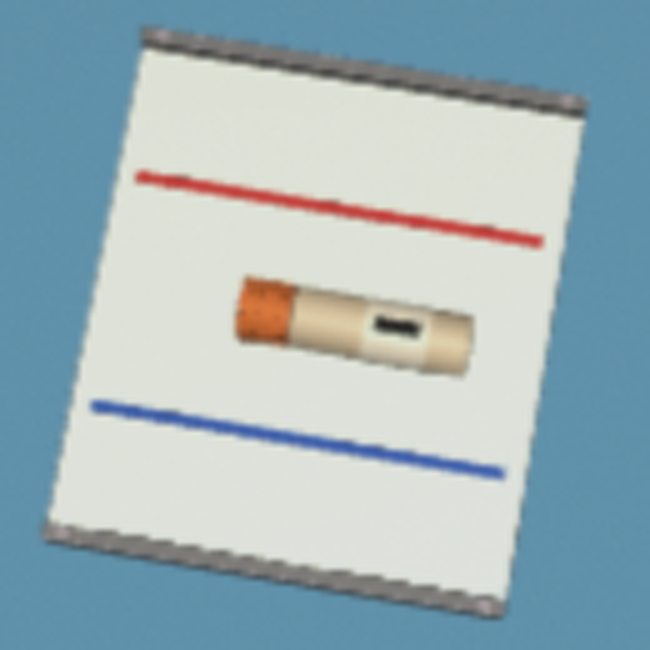

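View pics/top_con.png

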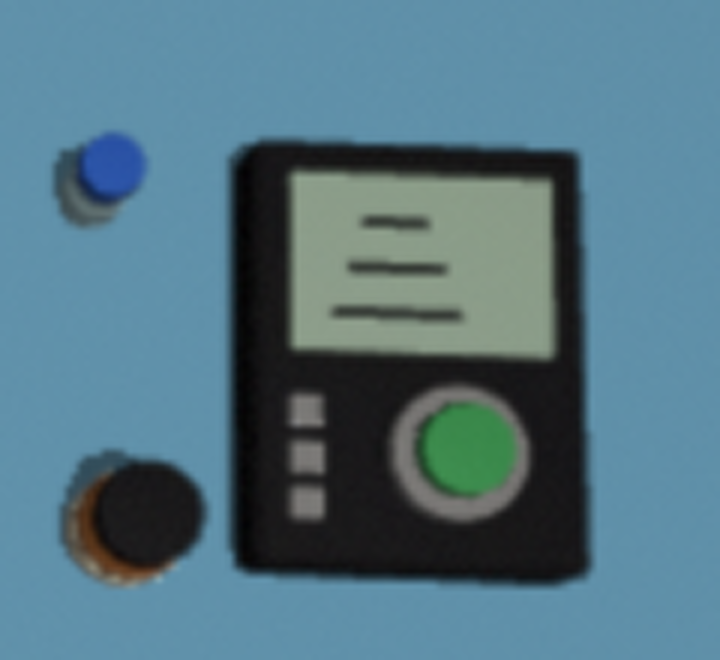

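View pics/side_crop.png

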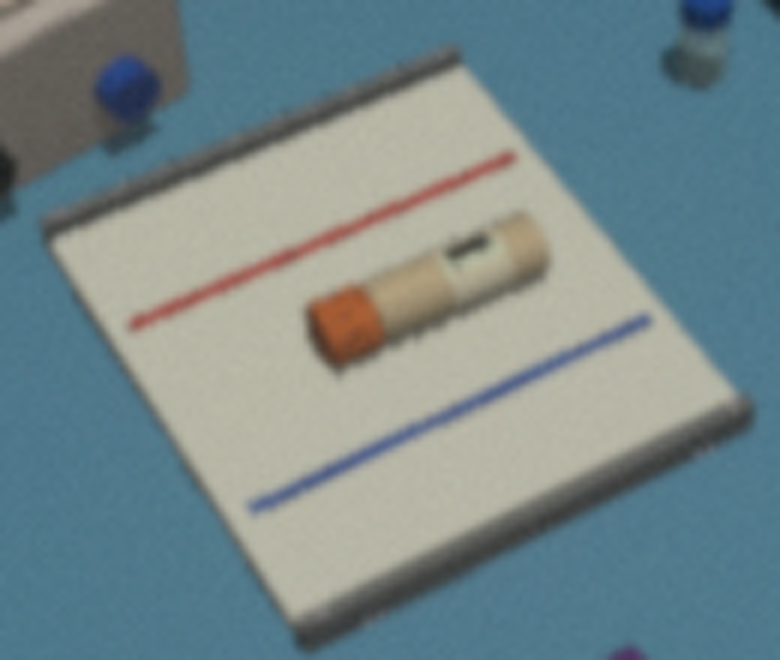

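```bash
cat >> h.py <<'E'
def tube_line(d,cap_only=False):
    """returns center xy, dir (toward cap) from silhouette at z=.027"""
    hsv=cv2.cvtColor(d["color"],cv2.COLOR_RGB2HSV).astype(int)
    return hsv
E
python3 - <<'E'
from h import *
D={n:snapshot(n) for n in("top","side")}
from scipy.optimize import least_squares
from scipy.spatial import ConvexHull
# manual corners (full-res px)
o={"top":(180,90,5),"side":(170,130,6)}
def px(n,a): return [(a[0]+.5)/o[n][2]-.5+o[n][0],(a[1]+.5)/o[n][2]-.5+o[n][1]]
red={"top":[(137,177),(542,241)],"side":[(130,325),(515,156)]}
blue={"top":[(92,406),(503,473)],"side":[(250,508),(650,320)]}
R=[]
for n in D:
    r=[ray(D[n],px(n,a),.012) for a in red[n]]; b=[ray(D[n],px(n,a),.012) for a in blue[n]]
    t={"top":[(242,309),(468,346)],"side":[(322,332),(537,243)]}[n]
    t=[ray(D[n],px(n,a),.027) for a in t]
    for nm,q in(("red",r),("blue",b),("tube",t)):
        q=np.array(q);v=q[1]-q[0]; print(n,nm,q[:,:2].round(4).tolist(),"mid",q.mean(0)[:2].round(4),"len",np.linalg.norm(v).round(4),"dir deg",np.degrees(np.arctan2(v[1],v[0])).round(2))
# button
B={}
for n,box in(("top",(380,165,415,200)),("side",(330,118,362,142))):
    hsv=cv2.cvtColor(D[n]["color"],cv2.COLOR_RGB2HSV).astype(int)
    m=(hsv[...,0]>50)&(hsv[...,0]<75)&(hsv[...,1]>130); k=np.zeros_like(m); k[box[1]:box[3],box[0]:box[2]]=1; m&=k
    v,u=np.nonzero(m); B[n]=((u.min()+u.max())/2,(v.min()+v.max())/2); print(n,B[n],u.mean(),v.mean(),len(u))
f=lambda p: np.r_[proj(D["top"],p)-B["top"],proj(D["side"],p)-B["side"]]
s=least_squares(f,[.49,-.27,.05]); print("button",s.x.round(4),s.fun.round(2))
E
```

```text
top red [[0.6412, 0.1715], [0.6097, -0.025]] mid [0.6254 0.0733] len 0.1991 dir deg -99.1
top blue [[0.5277, 0.1901], [0.4962, -0.0059]] mid [0.5119 0.0921] len 0.1985 dir deg -99.12
top tube [[0.5717, 0.1179], [0.5542, 0.0112]] mid [0.5629 0.0646] len 0.1082 dir deg -99.3
side red [[0.643, 0.1718], [0.6099, -0.0247]] mid [0.6264 0.0735] len 0.1992 dir deg -99.55
side blue [[0.5298, 0.19], [0.4957, -0.0059]] mid [0.5127 0.0921] len 0.1989 dir deg -99.89
side tube [[0.5748, 0.1161], [0.5528, 0.0115]] mid [0.5638 0.0638] len 0.107 dir deg -101.86
top (np.float64(397.0), np.float64(184.5)) 397.0414201183432 184.40828402366864 169
side (np.float64(346.5), np.float64(128.0)) 346.6774193548387 128.25806451612902 93
button [ 0.4895 -0.2636  0.0592] [-0.16 -0.22  0.34  0.05]
```

```bash
python3 -m creep '[0,-25,0,0,0,6,0,-25,0,0,0,6,0,-25,0,0,0,6,0,-25,0,0,0,6,0,-25,0,0,0,5]' 60; cat >> h.py <<'E'
from scipy.spatial.transform import Rotation as Ro
def goal(p,yaw=-9.2):
    s=get_state();R=Ro.from_quat(s["eef_rot"]);x=R.as_matrix()[:,0]
    T=np.array([[np.cos(np.radians(yaw)),np.sin(np.radians(yaw)),0],[np.sin(np.radians(yaw)),-np.cos(np.radians(yaw)),0],[0,0,-1]]).T
    rv=np.degrees((R.inv()*Ro.from_matrix(T)).as_rotvec())
    print("t",round(s["clock"],2),"pos",s["tool_pos"].round(4),"F",s["contact_force"].round(2),"op",round(s["opening"],2)," shift mm",(R.inv().apply(np.array(p)-s["tool_pos"])*1000).round(1),"turn",rv.round(2))
E
python3 -c "
from h import *
goal([.553,.066,.10])"
```

```text
clock: 2.17
tool_pos: [0.2047, -0.4716, 0.2394]
eef_rot: [0.996, -0.087, 0.011, 0.008]
contact_force: [0.6, -0.0, 0.8]
opening: 0.685
t 2.17 pos [ 0.2047 -0.4716  0.2394] F [ 0.61 -0.    0.76] op 0.69  shift mm [ 246.2 -592.   136.7] turn [ 0.86 -1.39 -0.81]
```

```bash
python3 -m creep '[14,-36,0,0.4,-0.7,-0.4,14,-36,0,0.4,-0.7,-0.4,14,-36,0,0,0,0,14,-36,0,0,0,0,14,-36,0,0,0,0]'
python3 -m creep '[15,-36,0,0,0,0,15,-36,0,0,0,0,15,-36,0,0,0,0,15,-36,0,0,0,0,15,-36,0,0,0,0]'
python3 -c "
from h import *
goal([.553,.066,.10])"
```

```text
clock: 2.58
tool_pos: [0.3031, -0.3027, 0.2398]
eef_rot: [0.996, -0.089, -0.001, 0.003]
contact_force: [0.2, -0.7, 0.2]
opening: 0.681
clock: 3.0
tool_pos: [0.4133, -0.1305, 0.2403]
eef_rot: [0.996, -0.09, 0.002, 0.003]
contact_force: [0.8, -0.1, -0.5]
opening: 0.687
t 3.0 pos [ 0.4133 -0.1305  0.2403] F [ 0.78 -0.12 -0.54] op 0.69  shift mm [ 101.9 -219.1  139.3] turn [ 0.35 -0.2  -1.08]
```

```bash
python3 -m creep '[16,-36,15,0,0,-0.5,16,-36,15,0,0,-0.5,16,-36,15,0,0,0,16,-36,15,0,0,0,16,-36,15,0,0,0]'
python3 -m creep '[12,-20,20,0.2,-0.2,0,6,-12,20,0.1,0,0,0,0,0,0,0,0]'
python3 -c "
from h import *
goal([.5564,.0654,.052])
d=snapshot('wrist');save(d,'w1.png')"
```

```text
clock: 3.42
tool_pos: [0.5234, 0.0327, 0.1707]
eef_rot: [0.997, -0.079, 0.008, 0.003]
contact_force: [0.7, -1.1, 0.6]
opening: 0.684
clock: 3.67
tool_pos: [0.552, 0.0751, 0.1274]
eef_rot: [0.997, -0.072, 0.008, -0.004]
contact_force: [-0.2, -0.1, 1.1]
opening: 0.677
t 3.67 pos [0.552  0.0751 0.1274] F [-0.2  -0.07  1.08] op 0.68  shift mm [ 4.6  9.6 75.4] turn [-0.49 -0.89  0.96]
```

View pics/w1.png

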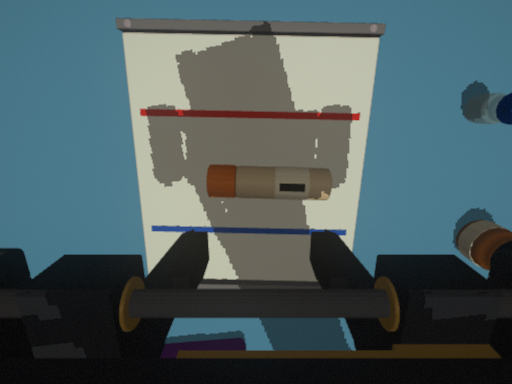

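The wrist view shows the tube at (268,182), parallel to the red line at row 114, with the fingers straddling its middle. I go down onto the top of the tube.

```bash
python3 -m creep '[2,5,20,-0.3,-0.5,0.5,2,4,20,-0.2,-0.3,0.4,0,0,20,0,0,0,0,0,8,0,0,0,0,0,0,0,0,0]'
python3 -c "
from h import *
goal([.5564,.0654,.045])"
```

```text
clock: 4.13
tool_pos: [0.5557, 0.0564, 0.0653]
eef_rot: [0.996, -0.084, 0.004, 0.002]
contact_force: [-0.5, -0.3, 0.5]
opening: 0.682
t 4.13 pos [0.5557 0.0564 0.0653] F [-0.47 -0.33  0.51] op 0.68  shift mm [-1.  -9.  20.3] turn [ 0.24 -0.45 -0.45]
```

```bash
python3 -m creep '[0,-4,6,0.2,-0.4,-0.4,0,-3,6,0,0,0,0,0,4,0,0,0,0,0,0,0,0,0]'
python3 -c "
from h import *
goal([.5564,.0654,.043])
goal([.5564,.0654,.043])"
```

```text
clock: 4.47
tool_pos: [0.5584, 0.0614, 0.0525]
eef_rot: [0.997, -0.082, 0.002, 0.0]
contact_force: [0.4, 0.7, -0.1]
opening: 0.681
t 4.47 pos [0.5584 0.0614 0.0525] F [ 0.39  0.72 -0.11] op 0.68  shift mm [-2.7 -3.6  9.5] turn [ 0.   -0.29 -0.21]
t 4.47 pos [0.5584 0.0614 0.0525] F [ 0.39  0.72 -0.11] op 0.68  shift mm [-2.7 -3.6  9.5] turn [ 0.   -0.29 -0.21]
```

```bash
python3 -m creep '[-3,-2,3,0,-0.2,0,-2,0,3,0,0,0,0,0,2,0,0,0,0,0,0,0,0,0]'
python3 -m creep '[0,0,1,0,0,0,0,0,1,0,0,0]'
python3 -c "
from h import *
goal([.5564,.0654,.043])"
```

```text
clock: 4.8
tool_pos: [0.554, 0.0652, 0.0449]
eef_rot: [0.997, -0.082, 0.001, -0.0]
contact_force: [1.7, 0.1, -0.4]
opening: 0.681
clock: 4.97
tool_pos: [0.554, 0.0654, 0.0429]
eef_rot: [0.997, -0.081, 0.002, -0.0]
contact_force: [-0.4, -0.1, 0.4]
opening: 0.684
t 4.97 pos [0.554  0.0654 0.0429] F [-0.42 -0.08  0.37] op 0.68  shift mm [ 2.4 -0.4 -0.1] turn [-0.06 -0.17 -0.14]
```

```bash
python3 -m creep '[3,0,0,0,0,0,0,0,1,0,0,0,0,0,1,0,0,0]'
python3 -m creep '[0,0,1,0,0,0,0,0,1,0,0,0]'
python3 -c "
from h import *
goal([.5564,.0654,.042])"
```

```text
clock: 5.22
tool_pos: [0.559, 0.0645, 0.0422]
eef_rot: [0.997, -0.082, 0.003, -0.0]
contact_force: [-0.4, 0.3, 11.3]
opening: 0.68
clock: 5.38
tool_pos: [0.5619, 0.064, 0.0423]
eef_rot: [0.997, -0.082, 0.006, -0.001]
contact_force: [-0.9, 0.0, 6.1]
opening: 0.68
t 5.38 pos [0.5619 0.064  0.0423] F [-0.93  0.02  6.12] op 0.68  shift mm [-5.6 -0.5  0.3] turn [-0.14 -0.71 -0.2 ]
```

```bash
python3 -m creep '[4,0,0.3,0,-0.6,0,4,0,0.3,0,0,0,4,0,0.3,0,0,0,4,0,0.3,0,0,0,4,0,0.3,0,0,0]'
python3 -c "
from h import *
goal([.5564,.0654,.042])
d=snapshot('wrist');save(d,'w2.png')
d=snapshot('top');save(d,'t2.png',(180,90,310,220),4)"
```

```text
clock: 5.8
tool_pos: [0.5842, 0.0601, 0.0424]
eef_rot: [0.997, -0.082, 0.003, -0.001]
contact_force: [-0.3, -0.1, 3.8]
opening: 0.681
t 5.8 pos [0.5842 0.0601 0.0424] F [-0.25 -0.12  3.78] op 0.68  shift mm [-28.3  -0.7   0.3] turn [-0.16 -0.29 -0.22]
```

View pics/w2.png

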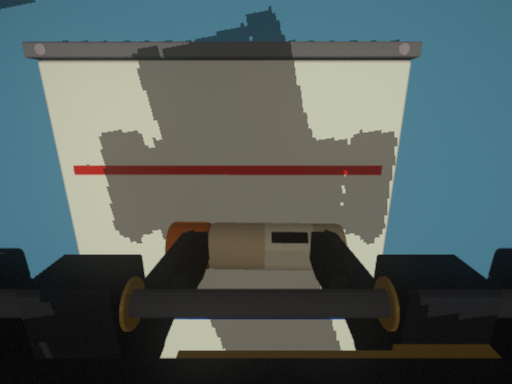

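View pics/t2.png

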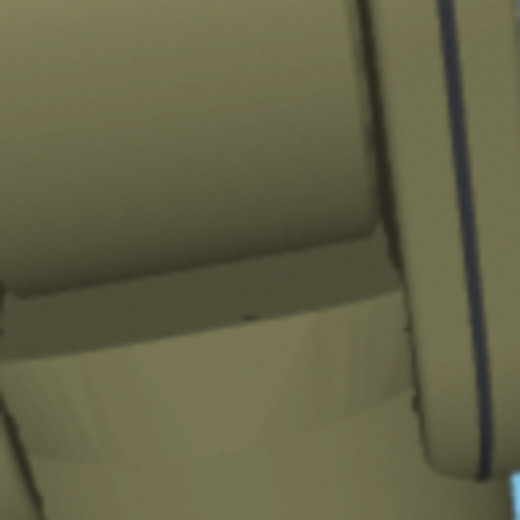

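```bash
cat >> h.py <<'E'
N=np.array([np.cos(np.radians(-9.2)),np.sin(np.radians(-9.2)),0])
def raw(d,uv):
    R,t=d["extrinsics"][:3,:3],d["extrinsics"][:3,3]
    return -R.T@t, R.T@np.linalg.inv(d["intrinsics"])@np.array([uv[0],uv[1],1.])
def axis_from_edge(d,uv,far=True):
    c,v=raw(d,uv); c2=np.array([c@N,c[2]]);v2=np.array([v@N,v[2]]);v2/=np.linalg.norm(v2)
    p=c2+v2*(.027-c2[1])/v2[1]  # ray crossing at z=.027
    off=.015/abs(v2[1])
    return p[0]-off if far else p[0]+off
def est(d,far,near,red):
    r=ray(d,red,.012)@N
    for nm,l,f in(("far",far,1),("near",near,0)):
        for uv in l: print(nm,uv,"tube minus red mm",round((axis_from_edge(d,uv,f)-r)*1e3,1))
    print("red along n",round(r,4), "nominal", round(np.array([.626,.0733,0])@N,4))
E
python3 -c "
from h import *
d=snapshot('wrist')
est(d,[(235,223),(290,224)],[(235,269),(290,270)],(240,170))
print(get_state()['tool_pos']@N)"
```

```text
far (235, 223) tube minus red mm -47.1
far (290, 224) tube minus red mm -48.0
near (235, 269) tube minus red mm -46.2
near (290, 270) tube minus red mm -47.0
red along n 0.6074 nominal 0.6062
0.567098488990445
```

Tube measured 47 mm short of the red line, having rolled about 14 mm. I lift, back off 15 mm and stroke again.

```bash
python3 -m creep '[0,0,-5,0,-0.2,0,0,0,-3,0,0,0,-7,0,0,0,0,0,-6,0,0,0,0,0,0,0,0,0,0]'
python3 -m creep '[0,0,3,0,0,0,0,0,0,0,0,0]'
python3 -c "
from h import *
goal(get_state()['tool_pos'])
print(get_state()['tool_pos']@N-.6074)
d=snapshot('wrist');save(d,'w3.png',(140,140,380,300),3)"
```

```text
clock: 6.12
tool_pos: [0.5881, 0.0594, 0.043]
eef_rot: [0.997, -0.083, 0.007, -0.001]
contact_force: [0.4, -0.1, 0.4]
opening: 0.681
t 6.12 pos [0.5881 0.0594 0.043 ] F [ 0.36 -0.06  0.36] op 0.68  shift mm [0. 0. 0.] turn [-0.23 -0.81 -0.27]
-0.03633376856644843invalid input at $: expected a multiple of 6 numbers
```

View pics/w3.png

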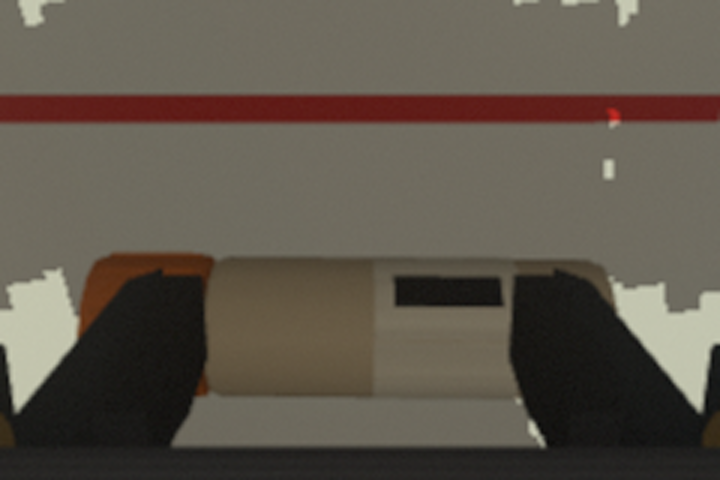

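My first row list was one number short and was refused; only the small second move ran. Repeating.

```bash
python3 -m creep '[0,0,-5,0,-0.6,0,0,0,-3,0,0,0,-7,0,0,0,0,0,-7,0,0,0,0,0,0,0,0,0,0,0]'
python3 -c "
from h import *
goal(get_state()['tool_pos'])
print(get_state()['tool_pos']@N-.6074)
d=snapshot('wrist');save(d,'w4.png',(140,140,380,300),3)"
```

```text
clock: 6.58
tool_pos: [0.5689, 0.0626, 0.0489]
eef_rot: [0.997, -0.082, -0.002, -0.002]
contact_force: [-0.4, 0.6, 0.1]
opening: 0.682
t 6.58 pos [0.5689 0.0626 0.0489] F [-0.39  0.59  0.1 ] op 0.68  shift mm [0. 0. 0.] turn [-0.17  0.22 -0.23]
-0.05579253137737328
```

View pics/w4.png

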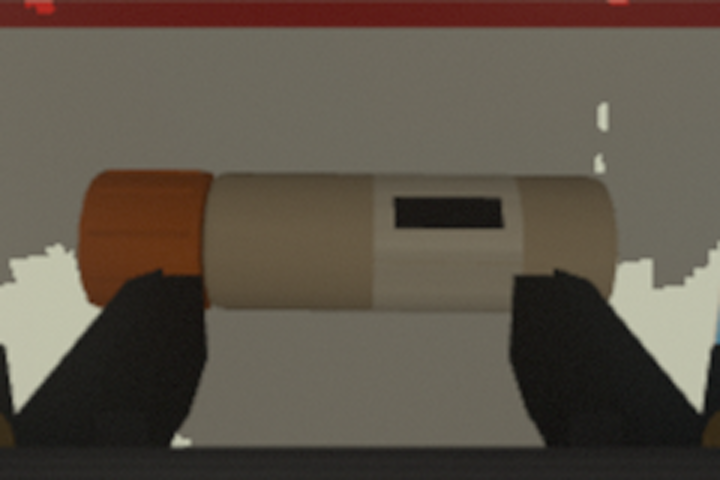

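```bash
python3 -c "
from h import *
d=snapshot('wrist')
est(d,[(180,196.7),(237,197.8),(335,199.2)],[(237,242.7),(290,243.3)],(240,144.3))
print((ray(d,(143,144.3),.012)-ray(d,(375,144.3),.012))@N)"
```

```text
far (180, 196.7) tube minus red mm -46.8
far (237, 197.8) tube minus red mm -47.7
far (335, 199.2) tube minus red mm -48.8
near (237, 242.7) tube minus red mm -46.7
near (290, 243.3) tube minus red mm -47.2
red along n 0.6073 nominal 0.6062
0.0005781608748051953
```

```bash
python3 -m creep '[1,0,4,0,0.2,-0.2,1,0,2,0,0,0,0,0,1,0,0,0,0,0,1,0,0,0,0,0,0,0,0,0]'
python3 -c "
from h import *
goal(get_state()['tool_pos'])
print(get_state()['tool_pos']@N-.6074)"
```

```text
clock: 7.1
tool_pos: [0.5766, 0.0614, 0.0428]
eef_rot: [0.997, -0.081, 0.005, -0.002]
contact_force: [0.3, 0.6, 0.6]
opening: 0.681
t 7.1 pos [0.5766 0.0614 0.0428] F [0.32 0.63 0.61] op 0.68  shift mm [0. 0. 0.] turn [-0.24 -0.56 -0.05]
-0.04801675236204983
```

```bash
python3 -m creep '[0,0,-2,0,-0.5,0,-5,0,0,0,0,0,-4,0,0,0,0,0,0,0,2,0,0,0]'
python3 -m creep '[0,0,1,0,0,0]'
python3 -c "
from h import *
goal(get_state()['tool_pos'])
print(get_state()['tool_pos']@N-.6074)"
```

```text
clock: 7.43
tool_pos: [0.5678, 0.0628, 0.0425]
eef_rot: [0.997, -0.081, 0.001, -0.002]
contact_force: [-0.5, -0.3, 0.4]
opening: 0.678
clock: 7.52
tool_pos: [0.5678, 0.0628, 0.042]
eef_rot: [0.997, -0.081, 0.001, -0.002]
contact_force: [-1.7, -0.5, 15.7]
opening: 0.679
t 7.52 pos [0.5678 0.0628 0.042 ] F [-1.73 -0.52 15.73] op 0.68  shift mm [0. 0. 0.] turn [-0.25 -0.1  -0.07]
-0.05691924343299559
```

```bash
python3 -m creep '[4,0,0.2,0,0,0,4,0,0.2,0,0,0,4,0,0.2,0,0,0,4,0,0.2,0,0,0,4,0,0.2,0,0,0]'
python3 -c "
from h import *
goal(get_state()['tool_pos'])
print(get_state()['tool_pos']@N-.6074)
d=snapshot('wrist');save(d,'w5.png',(140,140,380,300),3)"
```

```text
clock: 7.93
tool_pos: [0.5884, 0.0592, 0.0424]
eef_rot: [0.997, -0.081, 0.002, -0.002]
contact_force: [0.6, -0.4, 6.6]
opening: 0.68
t 7.93 pos [0.5884 0.0592 0.0424] F [ 0.64 -0.41  6.58] op 0.68  shift mm [0. 0. 0.] turn [-0.22 -0.16 -0.05]
-0.03606226809470536
```

View pics/w5.png

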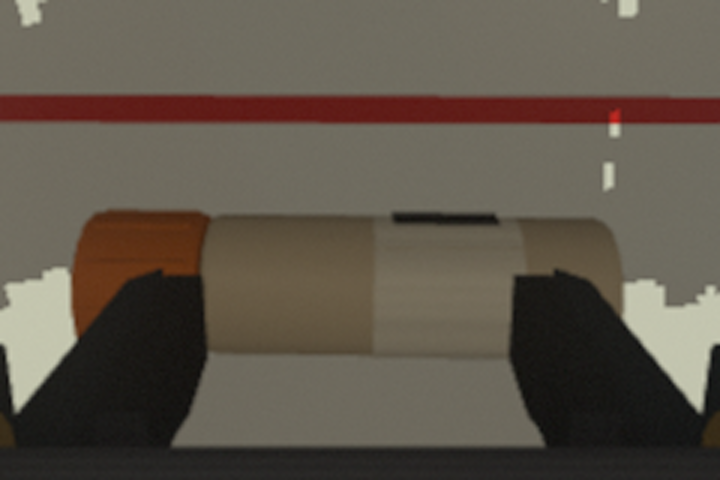

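```bash
python3 -m creep '[4,0,0.2,0,0,-0.8,4,0,0.2,0,0,-0.8,4,0,0.2,0,0,-0.8]'
python3 -c "
from h import *
goal(get_state()['tool_pos'])
print(get_state()['tool_pos']@N-.6074)
d=snapshot('wrist');save(d,'w6.png',(140,140,380,300),3)"
```

```text
clock: 8.23
tool_pos: [0.6025, 0.0569, 0.0424]
eef_rot: [0.998, -0.059, 0.003, -0.002]
contact_force: [-0.5, -1.8, 5.0]
opening: 0.683
t 8.23 pos [0.6025 0.0569 0.0424] F [-0.5  -1.77  5.01] op 0.68  shift mm [0. 0. 0.] turn [-0.21 -0.29  2.45]
-0.02177912393989645
```

View pics/w6.png

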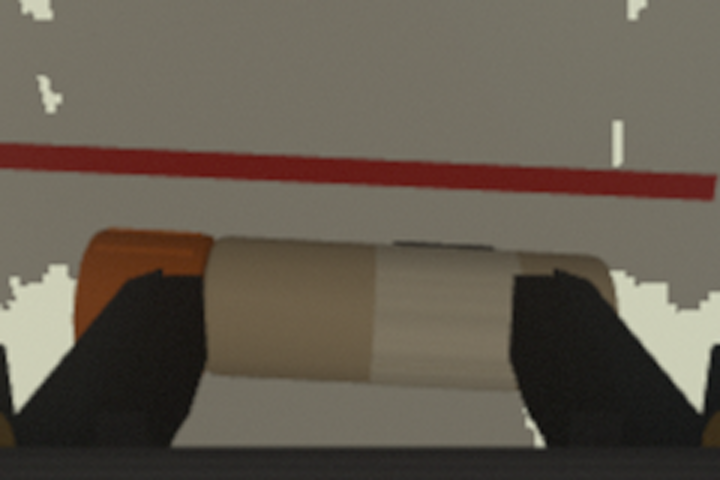

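```bash
python3 -c "
from h import *
d=snapshot('wrist')
f=lambda x,y:(140+x/3,140+y/3)
est(d,[f(150,231),f(290,240),f(560,255)],[f(220,373),f(500,387)],f(357,171.5))
"
```

```text
far (190.0, 217.0) tube minus red mm -26.4
far (236.66666666666669, 220.0) tube minus red mm -27.1
far (326.66666666666663, 225.0) tube minus red mm -28.1
near (213.33333333333331, 264.3333333333333) tube minus red mm -25.6
near (306.66666666666663, 269.0) tube minus red mm -26.3
red along n 0.6079 nominal 0.6062
```

```bash
python3 -m creep '[0,0,-4,0,-0.2,0,0,0,-3,0,0,0.8,-6,0,0,0,0,0.8,-6,0,0,0,0,0.8,-2,0,0,0,0,0]'
python3 -c "
from h import *
goal(get_state()['tool_pos'])
print(get_state()['tool_pos']@N-.6074)
d=snapshot('wrist');save(d,'w7.png',(140,140,380,300),3)"
```

```text
clock: 8.75
tool_pos: [0.5857, 0.0593, 0.0482]
eef_rot: [0.997, -0.083, -0.001, -0.002]
contact_force: [0.8, 0.2, -0.5]
opening: 0.681
t 8.75 pos [0.5857 0.0593 0.0482] F [ 0.76  0.19 -0.55] op 0.68  shift mm [0. 0. 0.] turn [-0.21  0.15 -0.31]
-0.03874128315685654
```

View pics/w7.png

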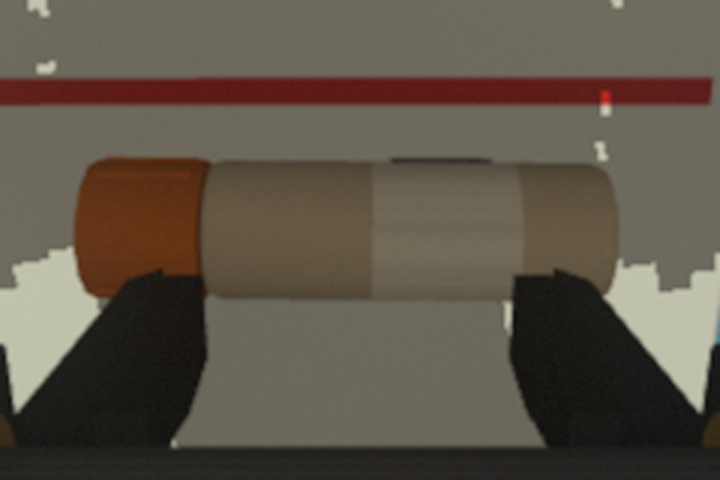

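```bash
python3 -m creep '[3,0,3,0,0,-0.1,0,0,2,0,0,0]'
python3 -m creep '[0,0,1,0,0,0]'
python3 -c "
from h import *
goal(get_state()['tool_pos'])
print(get_state()['tool_pos']@N-.6074)"
```

```text
clock: 8.97
tool_pos: [0.5878, 0.0593, 0.043]
eef_rot: [0.997, -0.081, -0.002, -0.002]
contact_force: [-0.7, -0.5, 0.4]
opening: 0.681
clock: 9.05
tool_pos: [0.5884, 0.0592, 0.0422]
eef_rot: [0.997, -0.081, -0.001, -0.002]
contact_force: [-0.2, 0.1, 15.0]
opening: 0.681
t 9.05 pos [0.5884 0.0592 0.0422] F [-0.24  0.07 15.  ] op 0.68  shift mm [0. 0. 0.] turn [-0.2   0.15 -0.1 ]
-0.03604943402656546
```

```bash
python3 -m creep '[4,0,0.2,0,0,0,4,0,0.2,0,0,0,4,0,0.2,0,0,-0.3,4,0,0.2,0,0,-0.3,4,0,0.2,0,0,-0.3]'
python3 -m creep '[4,0,0.2,0,0,0,4,0,0.2,0,0,0]'
python3 -c "
from h import *
goal(get_state()['tool_pos'])
print(get_state()['tool_pos']@N-.6074)
d=snapshot('wrist');save(d,'w8.png',(140,140,380,300),3)"
```

```text
clock: 9.47
tool_pos: [0.6111, 0.0552, 0.0424]
eef_rot: [0.997, -0.073, 0.001, -0.002]
contact_force: [-0.6, 0.6, 4.0]
opening: 0.676
clock: 9.63
tool_pos: [0.6205, 0.0536, 0.0424]
eef_rot: [0.997, -0.073, 0.001, -0.002]
contact_force: [-0.2, -0.1, 3.8]
opening: 0.684
t 9.63 pos [0.6205 0.0536 0.0424] F [-0.18 -0.05  3.76] op 0.68  shift mm [0. 0. 0.] turn [-0.19 -0.12  0.86]
-0.00345175190047764
```

View pics/w8.png

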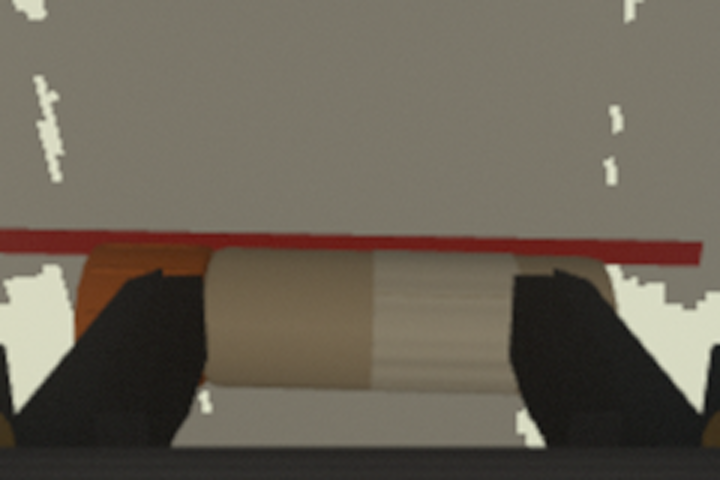

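```bash
python3 -c "
from h import *
d=snapshot('wrist')
f=lambda x,y:(140+x/3,140+y/3)
est(d,[f(150,244),f(290,249),f(560,260)],[f(220,384),f(500,392)],f(30,241.5))
est(d,[],[],f(670,253))
"
```

```text
far (190.0, 221.33333333333331) tube minus red mm -10.1
far (236.66666666666669, 223.0) tube minus red mm -10.8
far (326.66666666666663, 226.66666666666669) tube minus red mm -12.4
near (213.33333333333331, 268.0) tube minus red mm -9.4
near (306.66666666666663, 270.66666666666663) tube minus red mm -10.3
red along n 0.6081 nominal 0.6062
red along n 0.6076 nominal 0.6062
```

```bash
python3 -m creep '[0,0,-4,0,0,0,0,0,-3,0,0,0.4,-6,0,0,0,0,0.4,-6,0,0,0,0,0,-2,0,0,0,0,0]'
python3 -m creep '[0,0,3,0,0,0,0,0,2,0,0,0]'
python3 -c "
from h import *
goal(get_state()['tool_pos'])
print(get_state()['tool_pos']@N-.6076)"
```

```text
clock: 10.15
tool_pos: [0.6036, 0.0565, 0.0481]
eef_rot: [0.997, -0.08, -0.001, -0.002]
contact_force: [0.6, 0.7, 0.2]
opening: 0.684
clock: 10.32
tool_pos: [0.6018, 0.0571, 0.0428]
eef_rot: [0.997, -0.08, -0.002, -0.002]
contact_force: [-0.1, 0.6, -0.6]
opening: 0.68
t 10.32 pos [0.6018 0.0571 0.0428] F [-0.08  0.6  -0.59] op 0.68  shift mm [0. 0. 0.] turn [-0.19  0.22  0.02]
-0.022678609314594533
```

```bash
python3 -m creep '[0,0,-1,0,0,0,4,0,0,0,0,0,1,0,1,0,0,0]'
python3 -m creep '[0,0,1,0,0,0]'
python3 -c "
from h import *
goal(get_state()['tool_pos'])
print(get_state()['tool_pos']@N-.6076)"
```

```text
clock: 10.57
tool_pos: [0.6066, 0.0564, 0.0423]
eef_rot: [0.997, -0.08, -0.002, -0.002]
contact_force: [-0.2, -0.1, 12.8]
opening: 0.674
clock: 10.65
tool_pos: [0.6084, 0.0561, 0.0423]
eef_rot: [0.997, -0.08, -0.001, -0.002]
contact_force: [-0.3, -0.4, 9.8]
opening: 0.679
t 10.65 pos [0.6084 0.0561 0.0423] F [-0.32 -0.43  9.76] op 0.68  shift mm [0. 0. 0.] turn [-0.19  0.09  0.03]
-0.01598163436746669
```

```bash
python3 -m creep '[4,0,0.2,0,0,-0.6,4,0,0.2,0,0,-0.6,4,0,0.2,0,0,-0.6,3,0,0.2,0,0,0]'
python3 -c "
from h import *
goal(get_state()['tool_pos'])
print(get_state()['tool_pos']@N-.6076)
d=snapshot('wrist');save(d,'w9.png',(140,140,380,300),3)"
```

```text
clock: 10.98
tool_pos: [0.6263, 0.0531, 0.0425]
eef_rot: [0.998, -0.063, 0.001, -0.002]
contact_force: [-0.2, -0.5, 4.4]
opening: 0.683
t 10.98 pos [0.6263 0.0531 0.0425] F [-0.22 -0.52  4.41] op 0.68  shift mm [0. 0. 0.] turn [-0.2  -0.1   1.93]
0.0021220107918761277
```

View pics/w9.png

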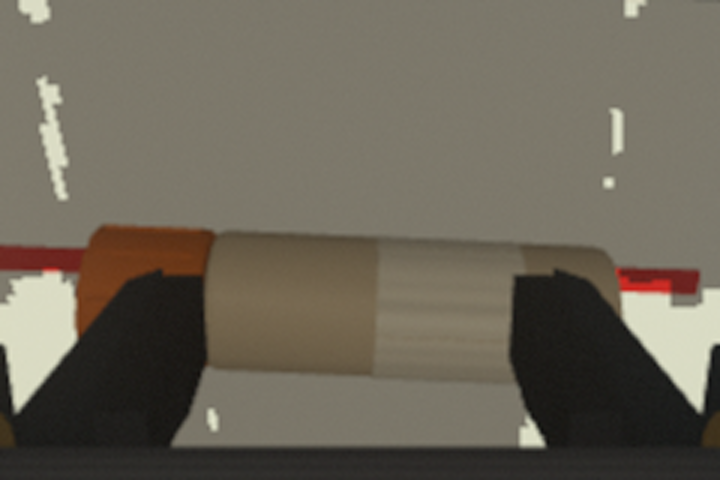

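```bash
python3 -c "
from h import *
d=snapshot('wrist')
f=lambda x,y:(140+x/3,140+y/3)
est(d,[f(150,227),f(290,235),f(560,247)],[f(220,368),f(500,381)],f(40,258))
est(d,[],[],f(660,281))
"
```

```text
far (190.0, 215.66666666666669) tube minus red mm -1.5
far (236.66666666666669, 218.33333333333331) tube minus red mm -2.3
far (326.66666666666663, 222.33333333333331) tube minus red mm -3.1
near (213.33333333333331, 262.6666666666667) tube minus red mm -0.7
near (306.66666666666663, 267.0) tube minus red mm -1.7
red along n 0.608 nominal 0.6062
red along n 0.6072 nominal 0.6062
```

```bash
python3 -m creep '[2,0,0.2,0,0,-0.6,1,0,0.2,0,0,-0.6]'
python3 -m creep '[0,0,-4,0,0,0,0,0,-6,0,0,0,0,0,-10,0,0,0,-15,0,-20,0,0,0,-20,0,-20,0,0,0]'
python3 -c "
from h import *
goal(get_state()['tool_pos'])
d=snapshot('wrist');save(d,'w10.png',(100,70,420,310),2.5)
d=snapshot('side');save(d,'s10.png',(170,130,300,240),6)"
```

```text
clock: 11.25
tool_pos: [0.6298, 0.0526, 0.0425]
eef_rot: [0.999, -0.053, 0.002, -0.002]
contact_force: [-0.1, 0.6, 3.9]
opening: 0.68
clock: 11.67
tool_pos: [0.594, 0.0558, 0.1012]
eef_rot: [0.999, -0.053, -0.001, -0.001]
contact_force: [0.8, 0.6, 1.2]
opening: 0.683
t 11.67 pos [0.594  0.0558 0.1012] F [0.83 0.6  1.17] op 0.68  shift mm [0. 0. 0.] turn [-0.14  0.11  3.14]
```

View pics/w10.png

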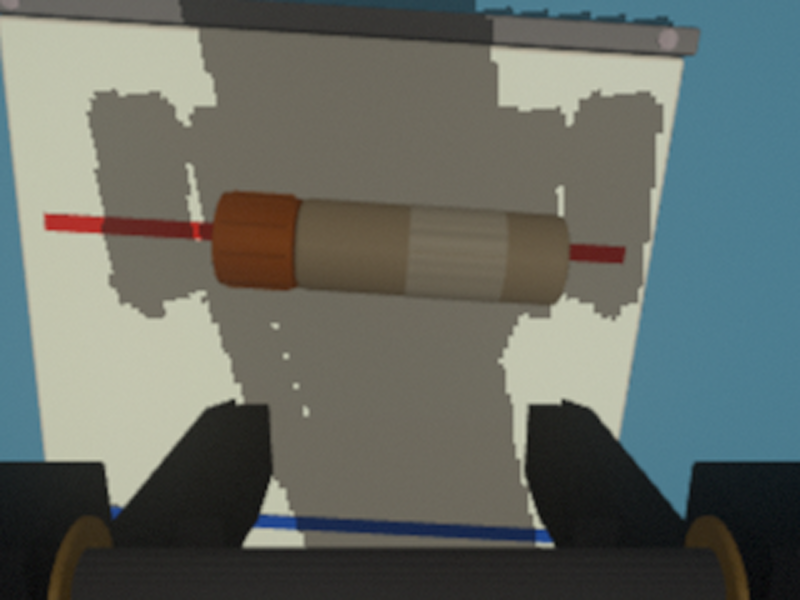

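```bash
python3 -c "
from h import *
d=snapshot('wrist')
f=lambda x,y:(100+x/2.5,70+y/2.5)
est(d,[f(250,193),f(310,199.5),f(540,213)],[f(250,288),f(310,291),f(540,304)],f(46,222))
est(d,[f(250,193),f(310,199.5),f(540,213)],[f(250,288),f(310,291),f(540,304)],f(623,255))
"
```

```text
far (200.0, 147.2) tube minus red mm 1.1
far (224.0, 149.8) tube minus red mm 0.1
far (316.0, 155.2) tube minus red mm -0.1
near (200.0, 185.2) tube minus red mm 0.3
near (224.0, 186.4) tube minus red mm 0.4
near (316.0, 191.6) tube minus red mm 0.2
red along n 0.6048 nominal 0.6062
far (200.0, 147.2) tube minus red mm 1.4
far (224.0, 149.8) tube minus red mm 0.4
far (316.0, 155.2) tube minus red mm 0.2
near (200.0, 185.2) tube minus red mm 0.6
near (224.0, 186.4) tube minus red mm 0.6
near (316.0, 191.6) tube minus red mm 0.5
red along n 0.6045 nominal 0.6062
```

View pics/s10.png

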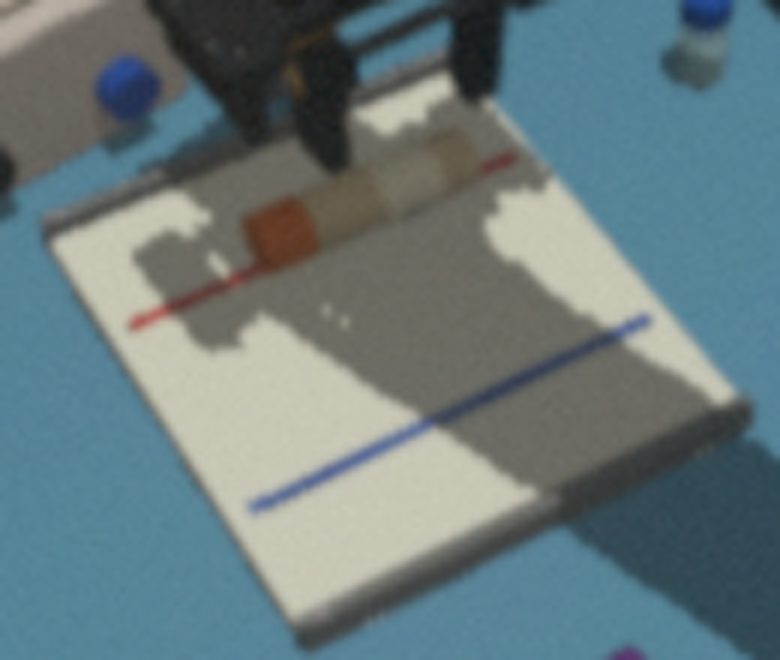

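The tube now lies within about 0.5 mm of the red line and nothing touches it. I shut the fingers, rise and go to the black console.

```bash
python3 -m creep '[0,0,-25,0,0,0,0,0,-35,0,0,0.6,0,0,-20,0,0,0.6,0,10,0,0,0,0.6,0,20,0,0,0,0.6]' 0 20
python3 -c "
from h import *
goal([.4895,-.2636,.16])"
```

```text
clock: 12.23
tool_pos: [0.5923, 0.0309, 0.1828]
eef_rot: [0.998, -0.07, -0.001, -0.003]
contact_force: [-0.1, 0.3, -0.4]
opening: 0.325
t 12.23 pos [0.5923 0.0309 0.1828] F [-0.13  0.32 -0.37] op 0.33  shift mm [-60.6 306.1  20.9] turn [-0.37  0.12  1.16]
```

```bash
python3 -m creep '[-7,36,0,0,0,0,-7,36,0,0,0,0,-7,36,0,0,0,0,-7,36,0,0,0,0,-7,36,0,0,0,0]'
python3 -m creep '[-8,34,0,0,0,0,-8,30,5,0,0,0,-4,16,5,0,0,0,0,0,0,0,0,0]'
python3 -c "
from h import *
goal([.4895,-.2636,.12])
d=snapshot('wrist');save(d,'w11.png');print(find_in('read_button_top','wrist'))"
```

```text
clock: 12.65
tool_pos: [0.5352, -0.1447, 0.1763]
eef_rot: [0.998, -0.065, 0.0, -0.005]
contact_force: [0.5, -0.3, -0.0]
opening: 0.005
clock: 12.98
tool_pos: [0.4972, -0.2388, 0.1604]
eef_rot: [0.997, -0.074, -0.003, -0.002]
contact_force: [-0.2, -0.5, -0.3]
opening: 0.004
t 12.98 pos [ 0.4972 -0.2388  0.1604] F [-0.16 -0.46 -0.31] op 0.0  shift mm [-3.7 25.8 40.4] turn [-0.16  0.37  0.76]
[{'xy': [285.8, 189.8], 'score': 0.73}]
```

View pics/w11.png

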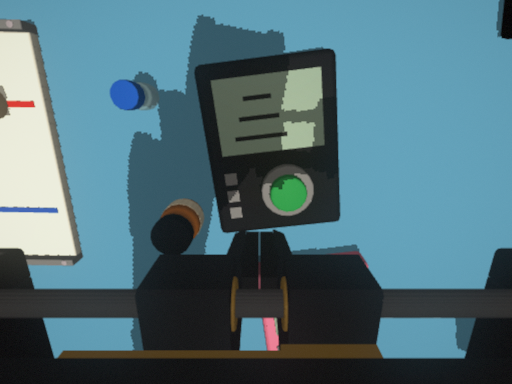

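The wrist view shows the green button on the black console at about (289,193), with jar and vial well to the left.

```bash
python3 -c "
from h import *
d=snapshot('wrist')
for z in (.05,.055,.06): print(z,ray(d,(289,193),z).round(4))
goal([.4895,-.2636,.075])"
```

```text
0.05 [ 0.494  -0.2623  0.05  ]
0.055 [ 0.4956 -0.2619  0.055 ]
0.06 [ 0.4973 -0.2616  0.06  ]
t 13.13 pos [ 0.5008 -0.2324  0.1616] F [-0.19  0.4  -0.55] op 0.0  shift mm [-6.6 33.1 86.4] turn [-0.39  0.2   1.25]
```

```bash
python3 -m creep '[-2,12,15,-0.2,0,0.5,-2,10,15,-0.1,0,0.4,-1,6,15,0,0,0,0,0,10,0,0,0,0,0,0,0,0,0]'
python3 -c "
from h import *
goal([.492,-.2628,.07])"
```

```text
clock: 13.55
tool_pos: [0.5014, -0.2469, 0.1056]
eef_rot: [0.998, -0.068, 0.003, -0.004]
contact_force: [0.5, 0.4, 1.1]
opening: 0.004
t 13.55 pos [ 0.5014 -0.2469  0.1056] F [0.49 0.41 1.06] op 0.0  shift mm [-7.3 17.3 35.4] turn [-0.52 -0.3   1.44]
```

```bash
python3 -m creep '[-3,7,8,-0.2,-0.1,0.5,-3,6,8,-0.1,0,0.4,-2,3,6,0,0,0,-1,1,4,0,0,0,0,0,0,0,0,0]'
python3 -c "
from h import *
goal([.492,-.2628,.065])"
```

```text
clock: 13.97
tool_pos: [0.493, -0.2587, 0.0783]
eef_rot: [0.997, -0.072, 0.003, -0.003]
contact_force: [0.6, -0.2, 0.1]
opening: 0.003
t 13.97 pos [ 0.493  -0.2587  0.0783] F [ 0.63 -0.16  0.05] op 0.0  shift mm [-0.5  4.2 13.2] turn [-0.32 -0.37  0.91]
```

```bash
python3 -m creep '[-1,3,5,-0.2,-0.2,0.4,-1,1,5,0,0,0,0,0,2,0,0,0,0,0,0,0,0,0]'
python3 -c "
from h import *
goal([.492,-.2628,.06])
d=snapshot('wrist');save(d,'w12.png');d=snapshot('side');save(d,'s12.png',(290,90,400,190),6)"
```

```text
clock: 14.3
tool_pos: [0.4905, -0.2632, 0.0655]
eef_rot: [0.997, -0.076, 0.002, -0.001]
contact_force: [0.2, -0.6, 0.4]
opening: 0.004
t 14.3 pos [ 0.4905 -0.2632  0.0655] F [ 0.16 -0.58  0.43] op 0.0  shift mm [ 1.4 -0.6  5.5] turn [-0.09 -0.21  0.43]
```

View pics/w12.png

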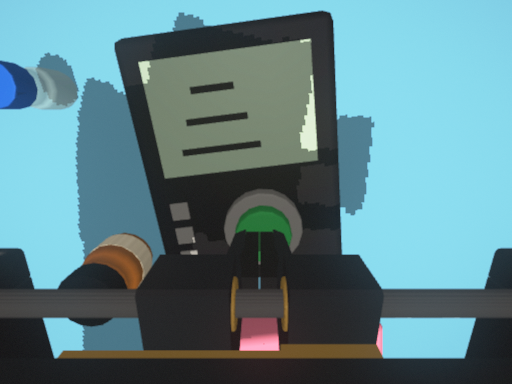

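View pics/s12.png

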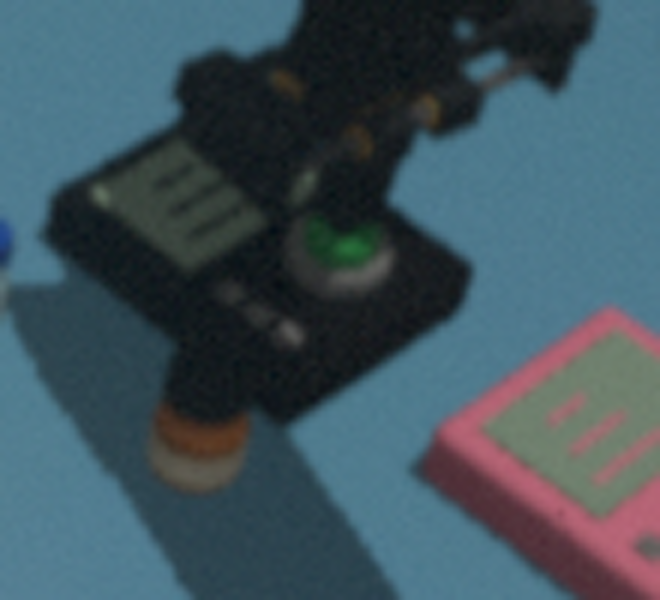

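The shut fingers are centred over the green button: wrist view (263,232), side crop (340,240). Now I press down step by step.

```bash
python3 -m creep '[0,0,3,0,0,0]';python3 -m creep '[0,0,3,0,0,0]';python3 -m creep '[0,0,2,0,0,0]';python3 -m creep '[0,0,2,0,0,0]'
```

```text
clock: 14.48
tool_pos: [0.4912, -0.2633, 0.0634]
eef_rot: [0.997, -0.076, 0.003, -0.0]
contact_force: [0.6, 0.6, 0.5]
opening: 0.005
clock: 14.57
tool_pos: [0.4914, -0.2633, 0.0604]
eef_rot: [0.997, -0.076, 0.003, -0.0]
contact_force: [-1.4, 0.6, -0.7]
opening: 0.005
clock: 14.65
tool_pos: [0.4916, -0.2633, 0.0581]
eef_rot: [0.997, -0.076, 0.003, -0.0]
contact_force: [-0.2, -0.2, -0.4]
opening: 0.005
clock: 14.73
tool_pos: [0.4916, -0.2633, 0.056]
eef_rot: [0.997, -0.076, 0.003, -0.0]
contact_force: [-0.8, -0.4, 1.8]
opening: 0.007
```

```bash
python3 -m creep '[0,0,2,0,0,0]';python3 -m creep '[0,0,2,0,0,0]';python3 -m creep '[0,0,2,0,0,0]'
```

```text
clock: 14.82
tool_pos: [0.4916, -0.2633, 0.0539]
eef_rot: [0.997, -0.076, 0.003, -0.0]
contact_force: [-0.3, -0.4, 3.7]
opening: 0.002
clock: 14.9
tool_pos: [0.4916, -0.2633, 0.0519]
eef_rot: [0.997, -0.076, 0.003, -0.0]
contact_force: [-0.9, 0.5, 4.2]
opening: 0.004
clock: 14.98
tool_pos: [0.4917, -0.2633, 0.0509]
eef_rot: [0.997, -0.076, 0.003, -0.0]
contact_force: [-5.0, 2.9, 33.3]
opening: 0.005
```

Force jumped to 33 N at z = 50.9 mm, so the button is at its stop. I hold it briefly, then release.

```bash
python3 -m creep '[0,0,0,0,0,0]';python3 -m creep '[0,0,-3,0,0,0,0,0,-10,0,0,0,0,0,-20,0,0,0,0,0,-30,0,0,0,0,0,-30,0,0,0]';python3 -m creep '[0,10,-20,0,0,0,0,20,-10,0,0,0,0,10,0,0,0,0,0,0,0,0,0,0,0,0,0,0,0,0]'
python3 -c "
from h import *
goal([.492,-.2628,.06])
d=snapshot('top');save(d,'t13.png',None,1.5);save(d,'t13c.png',(180,90,310,220),4);d=snapshot('side');save(d,'s13.png',(170,100,390,250),3.5)"
```

```text
clock: 15.07
tool_pos: [0.4916, -0.2633, 0.0517]
eef_rot: [0.997, -0.076, 0.003, -0.0]
contact_force: [-1.3, 0.4, 3.6]
opening: 0.009
clock: 15.48
tool_pos: [0.4877, -0.2613, 0.1435]
eef_rot: [0.997, -0.076, -0.002, -0.002]
contact_force: [0.4, 0.2, 0.2]
opening: 0.007
clock: 15.9
tool_pos: [0.4847, -0.3023, 0.1821]
eef_rot: [0.997, -0.075, 0.003, -0.001]
contact_force: [-0.6, 0.1, -0.1]
opening: 0.005
t 15.9 pos [ 0.4847 -0.3023  0.1821] F [-0.65  0.13 -0.08] op 0.01  shift mm [  0.5 -40.  122.2] turn [-0.11 -0.37  0.59]
```

View pics/t13.png

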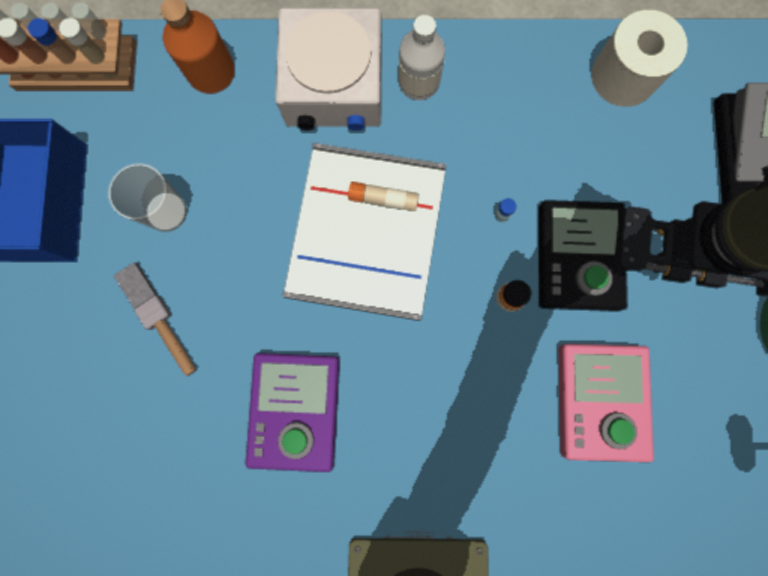

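View pics/s13.png

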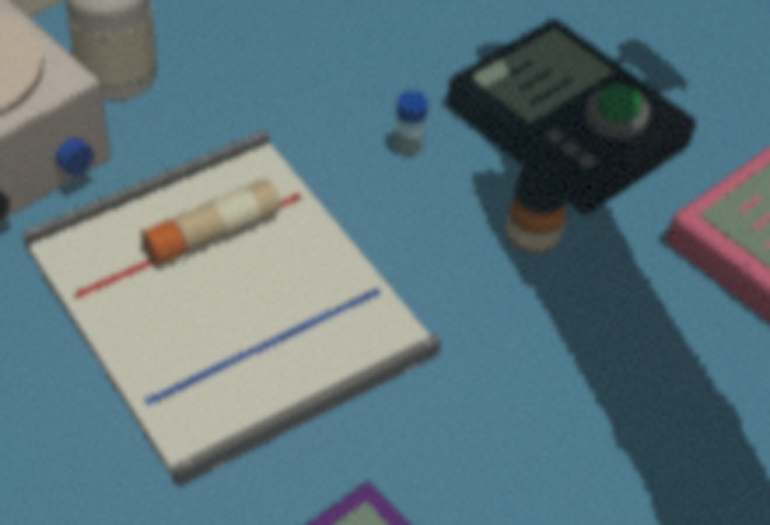

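View pics/t13c.png

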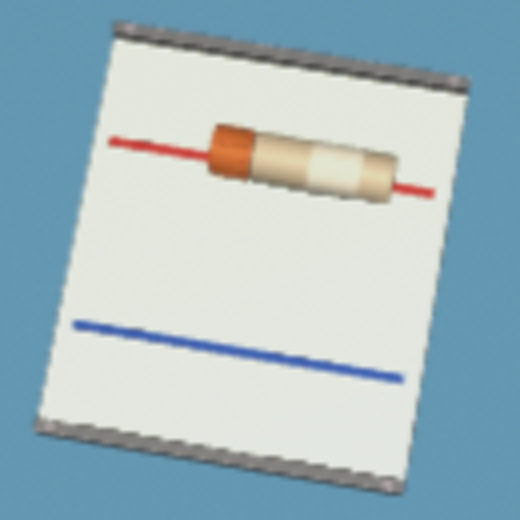

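```bash
python3 -c "
from h import *
d=snapshot('top')
f=lambda x,y:((x+.5)/4-.5+180,(y+.5)/4-.5+90)
a=ray(d,f(109,141),.012);b=ray(d,f(434,193),.012);u=(b-a)/np.linalg.norm(b-a);n=np.array([-u[1],u[0],0])
for q in((213,150),(394,179)): print(round((ray(d,f(*q),.027)-a)@n*1e3,1))
print(get_state()['qd'].round(3), get_state()['contact_force'].round(2))
finish_job()"
```

```text
0.1
0.1
[-0.005 -0.    -0.004 -0.001  0.002  0.002  0.002] [ 0.36  0.88 -0.06]
the job is handed in; nothing more can be done
```

I rolled the tube onto the red line in four strokes with the fingertips on its top, without picking it up. I then let go, pressed the green button on the black console once and moved the arm clear. The job was handed in at about 16 s of the 58 s.

- **Tube:** the final top view put both tube ends about 0.1 mm from the red line's middle. An earlier wrist view, before the press, gave 0 to 1.4 mm. The camera calibration is only good to about 2 mm, but the limit is 7 mm.
- **Button:** the force held at about 4 N on the way down, then jumped to 33 N at z = 51 mm, so I take it as fully down. It looked fully up again in the last top and side pictures; I had no direct reading of its travel.
- **Bystanders:** jar, vial, beaker and brush looked unmoved in the last top view. I judged this by eye, not by measurement.
- **Arm:** at hand-in it was about 180 mm up, nearly still, with only noise-level force.

One row list I typed was refused because it was one number short. A small extra move ran instead, with about 3 mm of drift on the tube's top, and I corrected it in the next stroke.

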